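Rub down the packing tape on a yam carton

TASK

The closed carton has just been taped: with the gripper closed, stroke the fingertips lightly along the yellow tape on top of the carton, over the whole length from the carton's left end to its right end (left and right as the robot faces the table), then press the tape's tail flat against the carton's right end wall. Do not crush the cardboard in, shove or lift the carton, or disturb anything else, and finish clear of the carton.

Things in the scene. Friction and masses are not known exactly. Their poses are not given: they have to be found in the camera images.
- carton: closed brown cardboard shipping carton, 170 mm (its x) by 294 mm (its y) by 140 mm high, 2 to 4 kg, standing loose on the table. Origin: centre of its underside; z up. Its y axis runs along the taped seam towards the LEFT end, turned at most 0.35 rad from world +y; its right end wall faces its own -y.
- top_panel (a joint): how far the carton's cardboard top (with the tape on it) is pushed in, m: 0 at rest, growing downwards, at most 0.015. The top gives evenly, wherever it is pressed, about 1 mm for every 1.5 N, and springs back. Pushed in by 10 mm the carton counts as crushed.
- end_panel (a joint): how far the carton's right end wall (with the tape's tail on it) is pushed in, m: 0 at rest, growing inwards (carton +y), at most 0.014. It gives about 1 mm for every 1.5 N and springs back. Pushed in by 10 mm the carton counts as crushed.
- tape_1: 1st of seven equal lengths of the one straight yellow tape, 60 mm wide (carton x), that runs along the middle of the carton's top from end to end. This is the LEFT end piece: 42 mm long (carton y). Origin: centre of its upper face, 141.5 mm above the table and 1.5 mm proud of the cardboard; axes as the carton's (z up, y to the left end). The tape's very end, at the carton's left edge, is 21 mm further along +y.
- tape_2: 2nd length of the tape, 42 mm to the right of tape_1; origin and axes likewise
- tape_3: 3rd length of the tape, 42 mm to the right of tape_2; origin and axes likewise
- tape_4: 4th, middle length of the tape; origin and axes likewise
- tape_5: 5th length of the tape, 42 mm to the right of tape_4; origin and axes likewise
- tape_6: 6th length of the tape, 42 mm to the right of tape_5; origin and axes likewise
- tape_7: 7th, RIGHT end length of the tape; origin and axes likewise. The carton's right edge is 21 mm further along -y.
- tape_tail: the tape's tail, bent down over the right edge onto the upright right end wall: 60 mm wide, reaching 45 mm down from the top. Origin: centre of its outer face, 22.5 mm below the carton's top edge; axes as the carton's, so its face looks to -y. (The tail at the left end is already stuck down.)
- knife: closed orange utility knife, 155 by 20 by 14 mm, lying loose on the carton's top on the tape's far side (carton +x), roughly parallel with it, its middle 58 to 64 mm from the tape's centre line. Origin: centre of its underside. Leave it there.
- dispenser: hand tape dispenser lying on its side on the table to the right, about 170 by 180 mm, 58 mm high, red handle; loose. Origin: on the table under its middle. Leave alone.
- roll: spare roll of yellow tape lying flat, 100 mm across, 48 mm high, at the left front; loose. Origin: centre of its underside. Leave alone.
- yam_1: bent yam 355 mm long, 25 mm thick, lying loose on the table at the left, roughly along world x. Origin: middle of its length, at its underside. Leave alone.
- yam_2: second such yam, beyond the first towards the left. Leave alone.
- cup: pink tea cup with a lid, 80 mm across, 120 mm high, on the table at the right; loose. Origin: centre of its underside. Leave alone.

How it is judged:
On the way, in this order (a step that is already met when the one before it is completed fails the run):
1. the fingertips touch the left end piece of the tape (contact force between the fingers and tape_1 above 0.6 N), for 0.05 s.
2. the stroke reaches piece 2 of the tape, clear of piece 1 (contact force between the fingers and tape_2 above 0.6 N and not (contact force between the fingers and tape_1 above 0.2 N)), for 0.05 s.
3. the stroke reaches piece 3 of the tape, clear of piece 2 (contact force between the fingers and tape_3 above 0.6 N and not (contact force between the fingers and tape_2 above 0.2 N)), for 0.05 s.
4. the stroke reaches piece 4 of the tape, clear of piece 3 (contact force between the fingers and tape_4 above 0.6 N and not (contact force between the fingers and tape_3 above 0.2 N)), for 0.05 s.
5. the stroke reaches piece 5 of the tape, clear of piece 4 (contact force between the fingers and tape_5 above 0.6 N and not (contact force between the fingers and tape_4 above 0.2 N)), for 0.05 s.
6. the stroke reaches piece 6 of the tape, clear of piece 5 (contact force between the fingers and tape_6 above 0.6 N and not (contact force between the fingers and tape_5 above 0.2 N)), for 0.05 s.
7. the stroke reaches piece 7 of the tape, clear of piece 6 (contact force between the fingers and tape_7 above 0.6 N and not (contact force between the fingers and tape_6 above 0.2 N)), for 0.05 s.
8. the tail is pressed against the right end wall (contact force between the fingers and tape_tail above 1 N and not (contact force between the fingers and tape_7 above 0.2 N)), for 0.1 s.
At the end, for the whole second after the job is handed in: The tape's seven lengths were touched in order, left to right (over 0.6 N), then the tail (over 1 N); the carton stands level and still within 25 mm of its place, its top and end sprung back (under 3 mm), the knife within 40 mm and the other bystanders within 30 mm of theirs (distance of carton from where it was at the start of the episode below 0.025 m and angle between carton's own z axis and vertical below 0.05 rad and linear speed of carton below 0.02 m/s and value of joint each of top_panel, end_panel below 0.003 m and distance of knife from where it was at the start of the episode below 0.04 m and distance of each of dispenser, cup, roll, yam_1, yam_2 from where it was at the start of the episode below 0.03 m).
It fails at once if the carton's top or right end wall is pushed in by 10 mm (value of joint any of top_panel, end_panel above 0.01 m).
It fails at once if the carton is shoved by more than 25 mm (distance of carton from where it was at the start of the episode above 0.025 m).
It fails at once if the carton is lifted or tipped (height (world z) of carton above 0.012 m or angle between carton's own z axis and vertical above 0.08 rad).
It fails at once if the knife is moved or lifted by more than 40 mm (distance of knife from where it was at the start of the episode above 0.04 m).
It fails at once if another bystander is moved or lifted by more than 30 mm (distance of any of dispenser, cup, roll, yam_1, yam_2 from where it was at the start of the episode above 0.03 m).
It also fails if it takes over 58 s, if anything falls off the work surface, if the arm or the gripper's body presses on something with over 40 N, if the wrist force passes 120 N, or if a joint passes its speed limit or range.

ROBOT

A 6-joint arm with a two-finger parallel gripper is mounted at the origin on the work surface. World frame = base frame: x ahead of the robot, y to its left, z up, the work surface at z = 0. Lengths are in m, angles in rad, forces in N, time in s.
With the tool pointing down it reaches from about 0.3 to 0.775 m from the base axis. Payload 14.6 kg.
Tool frame: the origin (TCP) lies at the centre of the arm's flange, where the gripper is bolted on; the fingertips stand 199 mm ahead of it and the grasp point (between the pads) lies 180 mm ahead of it; z points along the fingers, y is the line along which they close (so a half turn about z gives the same grasp; the last joint's range is limited). The gripper opens to 94 mm and grips with 3 to 60 N. Pads are 16 mm wide; open, the fingers measure 119 mm over their backs; the gripper's body (75 mm by 177 mm) begins 78 mm behind the grasp point.
Start: joints at [-1.32, 0.3, 1.521, -0, 1.321, -0.067], TCP at [0.172, -0.522, 0.405] pointing down, gripper open.
Joint ranges: [-3.03, 3.03], [-0.79, 2.21], [0.23, 2.52], [-1.04, 4.18], [0, 3.07], [-2.55, 2.55]. Speed limits (rad/s): [2.22, 2.22, 2.57, 3.14, 3.14, 3.14].

INTERFACE

Orientations are given as [roll, pitch, yaw] about the fixed x, y, z axes, in that order (R = Rz(yaw) Ry(pitch) Rx(roll)).
In Python, from station import ctrl gives the robot as it stands. The module is installed in compiled form; this text tells all that it offers.
- The arm moves only by the tool servo_tool, never from a script. Its argument "motion" is a list of rows, each a list of 5 numbers: the closure, from 0 (fully open) to 1 (shut), then the shift along the world's x, y, z in cm, then the turn about the world's z in degrees. A call has 1 to 20 rows; each row is the pose to reach, as a shift and turn from the pose commanded when the call began; what a row does not reach only later rows make up. A row lasts 1/8 s, in which the tool goes at most 62.5 mm and 10.7 degrees, less where a joint would pass 70% of its speed; a pose out of reach is approached as far as the arm can. A call with a gripper value outside its range is refused whole. The fingers move at their own pace and stop on an object; "squeeze" is the grip in N (left out, the last holds). Time passes only in rows, so rows that repeat a pose let the fingers close. It gives the time, the measured TCP pose, the force, the opening and the grip force at its end, in the units of the state.
- ctrl.get_obs(): the state, without advancing time (a new reading comes with each control period).
- ctrl.camera(name): name is "scene" or "side" or "wrist"; returns a dict with "image" (420x560x3 uint8, red, green, blue), "fx", "fy", "cx", "cy" (pixels), "dist" ([k1, k2, p1, p2, k3] as OpenCV has them; the pictures are not rectified), "camera_from_world" (4x4, takes a point from world to camera coordinates); the wrist camera has in their place "hand_eye" (4x4, takes a point from camera to tool coordinates, whose origin is the TCP and whose axes are the flange's). Camera axes: x right, y up, looking along -z (the intrinsics and any distortion apply to the point x, -y, -z); pixel columns grow to the right and rows downward; lengths in m; the calibration is good to about 2 mm. A picture is of the moment at which its call begins: read the wrist's pose just before it. There is no depth.
- ctrl.hand_in(): hands the job in; it is judged then, once.
The state is a dict: "time_s": time; "qpos": joint angles; "joint_vel": joint speeds; "tau": joint torques, N m; "ee_pos": TCP position; "eef_rot": TCP orientation; "force": force on the tool from outside, world axes, zero at the start; "moment": the same for the moment, N m; "grip_width": finger opening in m; "grip_force": force on a finger pad.
Only numpy, scipy, OpenCV 4.12 (cv2) and the standard library are available. Lean on these libraries where they do the work, as an engineer would, in place of code of your own. Each camera call takes 0.05 s, during which the arm holds its last target. There are 200 camera calls.

## Working session

There is one attempt and no reset: what is moved stays moved. The work goes in short steps, Python scripts to look and compute and a tool call to move; the robot and the scene stay as the last step left them, time stands still between calls to the robot, and variables do not carry over. Pictures are saved under pics/ and viewed, at most 10 in all, crops included, and the job is handed in when it is done.

Besides the shell and the picture viewer there is one more tool, called after "Emit:" by a JSON object that holds its "api" and its "payload", one argument or row to a line. servo_tool: Moves the arm, as the interface text tells. Its arguments: {"type":"object","properties":{"motion":{"type":"array","items":{"type":"array","items":{"type":"number"}}},"squeeze":{"type":"number"}},"required":["motion"]}

```bash
mkdir -p pics; python3 - <<'E'
from station import ctrl
import cv2,numpy as np
o=ctrl.get_obs();print(o)
for n in("scene","side"):
    c=ctrl.camera(n);cv2.imwrite(f"pics/{n}0.png",c["image"][:,:,::-1]);print(n,c["fx"],c["fy"],c["cx"],c["cy"],c["dist"],np.round(c["camera_from_world"],3).tolist())
E
```

```text
{'time_s': 0.0, 'qpos': array([-1.31960129e+00,  3.00500620e-01,  1.52160430e+00,  2.78993565e-06,
        1.32066593e+00, -6.66167507e-02]), 'joint_vel': array([ 0.00019659, -0.00031855,  0.00164262, -0.0001573 , -0.00190322,
        0.00162729]), 'tau': array([ 9.25650675e-04, -5.31807804e+01, -3.52735877e+01,  7.08749355e-02,
        2.44231615e-02, -1.06952771e-04]), 'ee_pos': array([ 0.17184994, -0.5224314 ,  0.40406017]), 'eef_rot': array([-3.14041725e+00, -8.11259769e-05,  3.17811043e-01]), 'force': array([ 0.43856014, -0.14565223, -0.51710748]), 'moment': array([ 0.01528681, -0.05702668,  0.03457895]), 'grip_force': 0.0, 'grip_width': 0.0944650749408341}
scene 421.1498873594508 421.1498873594508 277.27218966330196 207.31376890181076 [-0.10975794  0.          0.          0.          0.        ] [[0.715, 0.699, -0.019, -0.345], [-0.509, 0.539, 0.671, 0.176], [0.479, -0.47, 0.741, -1.558], [0.0, 0.0, 0.0, 1.0]]
side 400.4678141533992 400.4678141533992 282.54543153826296 201.5177415933633 [-0.06136953  0.          0.          0.          0.        ] [[-0.965, -0.261, 0.013, 0.466], [0.164, -0.565, 0.808, -0.175], [-0.204, 0.782, 0.588, -0.961], [0.0, 0.0, 0.0, 1.0]]
```

View pics/scene0.png

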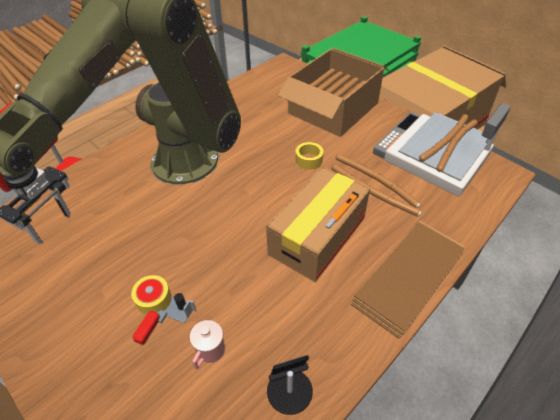

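View pics/side0.png

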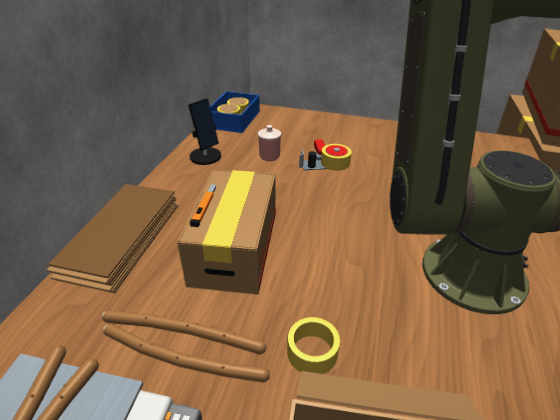

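The scene view shows the carton with its tape running from about (340,175) at the left end to (290,245) at the right. The knife is at about (345,210), on the far side. The side view shows the tape from (240,172) to (218,260). I'll fit the carton pose by matching the projected tape to the yellow mask.

```bash
cat > h.py <<'E'
import cv2,numpy as np
from scipy.optimize import minimize
K=lambda c:np.array([[c["fx"],0,c["cx"]],[0,c["fy"],c["cy"]],[0,0,1.]])
def proj(c,P):
    M=c["camera_from_world"];p=np.atleast_2d(P)@M[:3,:3].T+M[:3,3]
    return cv2.projectPoints(p*[1,-1,-1],np.zeros(3),np.zeros(3),K(c),np.array(c["dist"],float))[0][:,0]
def w(q,P):
    x,y,t=q;P=np.array(P,float);R=np.array([[np.cos(t),-np.sin(t)],[np.sin(t),np.cos(t)]])
    return np.c_[P[:,:2]@R.T+[x,y],P[:,2]]
def quads(side):
    top=[[-.03,-.147,.1415],[.03,-.147,.1415],[.03,.147,.1415],[-.03,.147,.1415]]
    s=-1 if side=="scene" else 1
    return [top,[[-.03,s*.1485,.1415],[.03,s*.1485,.1415],[.03,s*.1485,.095],[-.03,s*.1485,.095]]]
def yellow(im):
    h=cv2.cvtColor(im,cv2.COLOR_RGB2HSV);return cv2.inRange(h,(22,120,60),(35,255,255))>0
def render(c,n,q):
    m=np.zeros((420,560),np.uint8)
    for Q in quads(n): cv2.fillPoly(m,[np.round(proj(c,w(q,Q))*16).astype(np.int32)],255,cv2.LINE_AA,4)
    return m/255.
E
python3 - <<'E'
from h import *
from station import ctrl
C={n:ctrl.camera(n) for n in("scene","side")}
roi={"scene":(265,375,160,275),"side":(180,280,160,280)}
def cost(q,ns):
    s=0
    for n in ns:
        a,b,t,d=roi[n];Y=yellow(C[n]["image"])[t:d,a:b];r=render(C[n],n,q)[t:d,a:b]
        s+=np.abs(Y-cv2.GaussianBlur(r,(0,0),.7)).sum()/Y.sum()
    return s
# init from backprojection
c=C["scene"]
from scipy.optimize import least_squares
q0=least_squares(lambda q:(proj(c,[[q[0],q[1],.1415]])[0]-[320,212]),[.5,0]).x;print(q0)
for ns in(["scene"],["side"],["scene","side"]):
    best=min((minimize(cost,[*q0,t],args=(ns,),method="Nelder-Mead",options=dict(initial_simplex=[[*q0,t],[q0[0]+.03,q0[1],t],[q0[0],q0[1]+.03,t],[*q0,t+.15]])) for t in(-.25,0,.25)),key=lambda r:r.fun)
    print(ns,best.x,best.fun)
q=best.x;np.save("q.npy",q)
for n in C:
    im=C[n]["image"].copy()
    for Q in quads(n)+[[[-.085,-.147,.14],[.085,-.147,.14],[.085,.147,.14],[-.085,.147,.14]]]: cv2.polylines(im,[np.round(proj(C[n],w(q,Q))).astype(int)],True,(0,0,255))
    a,b,t,d=roi[n];cv2.imwrite(f"pics/f_{n}.png",cv2.resize(im[t-10:d+10,a-30:b+30],None,fx=3,fy=3)[:,:,::-1])
a,b=[cv2.imread(f"pics/f_{n}.png") for n in C];h=max(a.shape[0],b.shape[0])
pad=lambda i:cv2.copyMakeBorder(i,0,h-i.shape[0],0,0,0);m=np.hstack([pad(a),pad(b)]);cv2.imwrite("pics/fit.png",cv2.resize(m,(800,int(h*800/m.shape[1]))))
E
```

```text
[0.60867446 0.04692747]
['scene'] [0.59116963 0.07031739 0.14389666] 0.17832021395454478
['side'] [0.59113326 0.06977883 0.15060325] 0.07807900340432998
['scene', 'side'] [0.59119646 0.06990217 0.15169424] 0.2605025408319485
```

View pics/fit.png

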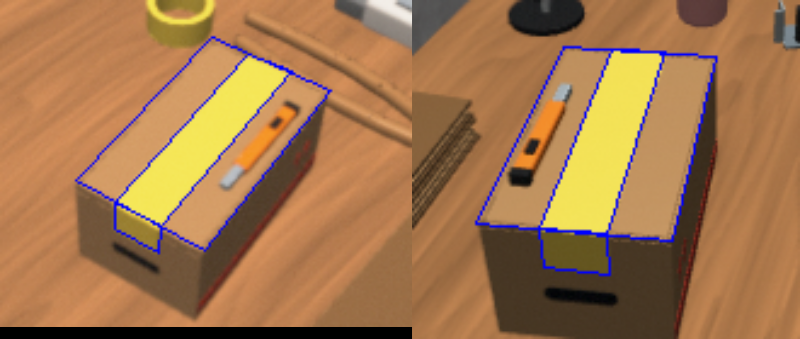

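The fit is good in both views: the carton is at (0.591, 0.070) with yaw 0.151. I'll go above tape_1 with the fingers shut and the tool x axis along the seam, which is a turn of +80.4°.

Emit:
{"api": "servo_tool", "payload": {
  "motion": [
    [1,2.5,4.5,0,5],
    [1,5,9,0,10],
    [1,7.5,13.5,0,16],
    [1,10,18,0,21],
    [1,12.5,22.6,0,26],
    [1,15,27.1,0,31],
    [1,17.5,31.6,0,36],
    [1,20,36.1,0,41],
    [1,22.5,40.7,0,46],
    [1,25,45.2,0,51],
    [1,27.5,49.7,0,56],
    [1,30,54.2,0,61],
    [1,32.5,58.8,0,66],
    [1,35,63.3,0,71],
    [1,37.5,67.8,0,76],
    [1,39,71,0,80.4],
    [1,40,72.3,0,80.4],
    [1,40,72.3,-3,80.4],
    [1,40,72.3,-3,80.4],
    [1,40,72.3,-3,80.4]
  ],
  "squeeze": 10
}}

```text
time_s: 2.7
ee_pos: [0.5719, 0.2004, 0.3757]
eef_rot: [3.141, -0.0, 1.721]
force: [-1.0, -0.8, 0.6]
grip_width: 0.0004
grip_force: 0.0
```

```bash
python3 - <<'E'
from h import *
from station import ctrl
o=ctrl.get_obs();print(o["time_s"],o["ee_pos"],o["eef_rot"],o["force"],o["grip_width"],o["qpos"])
q=np.load("q.npy");R=cv2.Rodrigues(np.array([0,0,q[2]]))[0][:2,:2]
print("tip in carton",R.T@(o["ee_pos"][:2]-q[:2]),o["ee_pos"][2]-.199)
c=ctrl.camera("wrist");a=c["image"];s=ctrl.camera("side")["image"]
cv2.imwrite("pics/w1.png",np.hstack([cv2.resize(a,(400,300)),cv2.resize(s[120:330,140:420],(400,300))])[:,:,::-1])
E
```

```text
2.7 [0.57194688 0.20042716 0.37566057] [ 3.14079599e+00 -1.14093009e-04  1.72081020e+00] [-0.97318557 -0.79875495  0.61739338] 0.0004001995749311792 [2.76628049e-01 4.47739029e-01 1.38761483e+00 1.30364095e-05
 1.30543410e+00 1.26610813e-01]
tip in carton [0.00069551 0.13193497] 0.17666057069630176
```

View pics/w1.png

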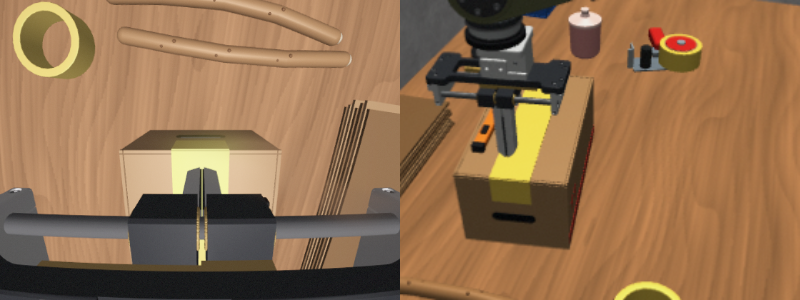

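The tips stand over the tape's left end, centred, with the knife clear. Now I'll descend gently.

Emit:
{"api": "servo_tool", "payload": {
  "motion": [
    [1,0,0,-1.5,0],
    [1,0,0,-2.5,0],
    [1,0,0,-3.1,0],
    [1,0,0,-3.3,0],
    [1,0,0,-3.3,0],
    [1,0,0,-3.3,0],
    [1,0,0,-3.3,0]
  ]
}}

```text
time_s: 3.68
ee_pos: [0.5719, 0.2006, 0.3419]
eef_rot: [3.141, -0.0, 1.721]
force: [-0.2, 0.4, -0.9]
grip_width: 0.0004
grip_force: 0.0
```

Emit:
{"api": "servo_tool", "payload": {
  "motion": [
    [1,0,0,-0.05,0],
    [1,0,0,-0.1,0],
    [1,0,0,-0.15,0],
    [1,0,0,-0.2,0],
    [1,0,0,-0.25,0],
    [1,0,0,-0.3,0],
    [1,0,0,-0.3,0],
    [1,0,0,-0.3,0]
  ]
}}

```text
time_s: 4.68
ee_pos: [0.5719, 0.2006, 0.3387]
eef_rot: [3.141, -0.0, 1.721]
force: [-0.9, -0.4, 3.4]
grip_width: 0.0004
grip_force: 1.3
```

Contact force is about 3 N. Now the stroke, in two halves.

Emit:
{"api": "servo_tool", "payload": {
  "motion": [
    [1,0.12,-0.79,-0.03,0],
    [1,0.24,-1.58,-0.03,0],
    [1,0.36,-2.37,-0.03,0],
    [1,0.48,-3.16,-0.03,0],
    [1,0.6,-3.96,-0.03,0],
    [1,0.72,-4.75,-0.03,0],
    [1,0.84,-5.54,-0.03,0],
    [1,0.96,-6.33,-0.03,0],
    [1,1.08,-7.12,-0.03,0],
    [1,1.2,-7.91,-0.03,0]
  ]
}}

```text
time_s: 5.92
ee_pos: [0.5839, 0.1209, 0.3384]
eef_rot: [3.142, 0.0, 1.721]
force: [0.1, 3.6, 3.1]
grip_width: 0.0002
grip_force: 1.6
```

```bash
python3 - <<'E'
from h import *
from station import ctrl
o=ctrl.get_obs();print(o["time_s"],o["ee_pos"],o["force"])
C={"side":ctrl.camera("side")}
cv2.imwrite("pics/s2.png",cv2.resize(C["side"]["image"][120:330,140:420],None,fx=2,fy=2)[:,:,::-1])
q=np.load("q.npy");R=cv2.Rodrigues(np.array([0,0,q[2]]))[0][:2,:2];print(R.T@(o["ee_pos"][:2]-q[:2]))
E
```

```text
5.925 [0.58393896 0.12093034 0.33835932] [0.12859006 3.57173317 3.09150313]
[0.00053687 0.05153889]
```

View pics/s2.png

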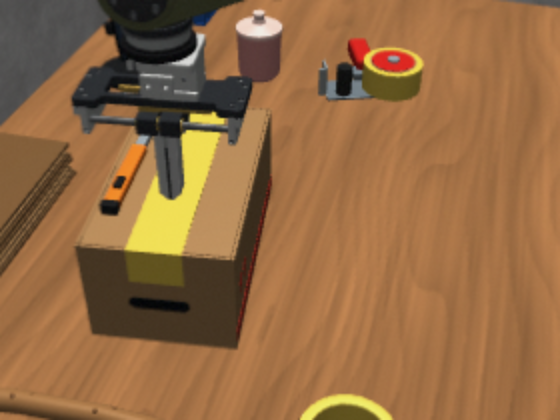

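The carton is unmoved and the contact is steady, with the tips on the tape at crop pixel (170,195). I'll continue the stroke.

Emit:
{"api": "servo_tool", "payload": {
  "motion": [
    [1,0.12,-0.79,0,0],
    [1,0.24,-1.58,0,0],
    [1,0.36,-2.37,0,0],
    [1,0.48,-3.16,0,0],
    [1,0.6,-3.96,0,0],
    [1,0.72,-4.75,0,0],
    [1,0.84,-5.54,0,0],
    [1,0.96,-6.33,0,0],
    [1,1.08,-7.12,0,0],
    [1,1.2,-7.91,0,0],
    [1,1.32,-8.7,0,0],
    [1,1.44,-9.49,0,0]
  ]
}}

```text
time_s: 7.48
ee_pos: [0.5983, 0.026, 0.3383]
eef_rot: [-3.142, -0.0, 1.721]
force: [-0.8, 2.6, 3.3]
grip_width: 0.0004
grip_force: 1.6
```

Emit:
{"api": "servo_tool", "payload": {
  "motion": [
    [1,0.12,-0.79,0,0],
    [1,0.24,-1.58,0,0],
    [1,0.36,-2.37,0,0],
    [1,0.48,-3.16,0,0],
    [1,0.6,-3.96,0,0],
    [1,0.72,-4.75,0,0],
    [1,0.84,-5.54,0,0],
    [1,0.96,-6.33,0,0],
    [1,1.08,-7.12,0,0],
    [1,1.2,-7.91,0,0],
    [1,1.32,-8.7,0,0],
    [1,1.32,-8.7,0,0]
  ]
}}

```text
time_s: 8.98
ee_pos: [0.6115, -0.0613, 0.3384]
eef_rot: [3.141, 0.001, 1.72]
force: [0.1, -1.9, 2.8]
grip_width: 0.0006
grip_force: 1.6
```

The stroke is complete at carton y of −133 mm. Next I'll lift, go round the right edge and come down beside the tail.

Emit:
{"api": "servo_tool", "payload": {
  "motion": [
    [1,0,0,0.5,0],
    [1,0,0,2,0],
    [1,0,0,2,0],
    [1,0.25,-1.6,2,0],
    [1,0.5,-3.3,2,0],
    [1,0.75,-4.94,2,0],
    [1,0.75,-4.94,2,0],
    [1,0.75,-4.94,0,0],
    [1,0.75,-4.94,-1.5,0],
    [1,0.75,-4.94,-2.6,0],
    [1,0.75,-4.94,-2.6,0],
    [1,0.68,-4.45,-2.6,0],
    [1,0.6,-3.96,-2.6,0],
    [1,0.53,-3.46,-2.6,0],
    [1,0.45,-2.97,-2.6,0],
    [1,0.42,-2.75,-2.6,0],
    [1,0.42,-2.75,-2.6,0],
    [1,0.42,-2.75,-2.6,0]
  ]
}}

```text
time_s: 11.22
ee_pos: [0.6157, -0.0881, 0.3123]
eef_rot: [-3.142, 0.0, 1.721]
force: [-0.4, 0.8, 1.4]
grip_width: 0.0007
grip_force: 0.0
```

```bash
python3 - <<'E'
from h import *
from station import ctrl
q=np.load("q.npy");R=cv2.Rodrigues(np.array([0,0,q[2]]))[0][:2,:2]
o=ctrl.get_obs();print(o["ee_pos"],o["force"],R.T@(o["ee_pos"][:2]-q[:2]),o["ee_pos"][2]-.199)
c=ctrl.camera("scene");cv2.imwrite("pics/s3.png",cv2.resize(c["image"][150:290,240:400],None,fx=3.5,fy=3.5)[:,:,::-1])
E
```

```text
[ 0.61566203 -0.08806504  0.31232659] [-0.3526594   0.83317116  1.36916103] [ 0.00031369 -0.15985026] 0.11332658917578947
```

View pics/s3.png

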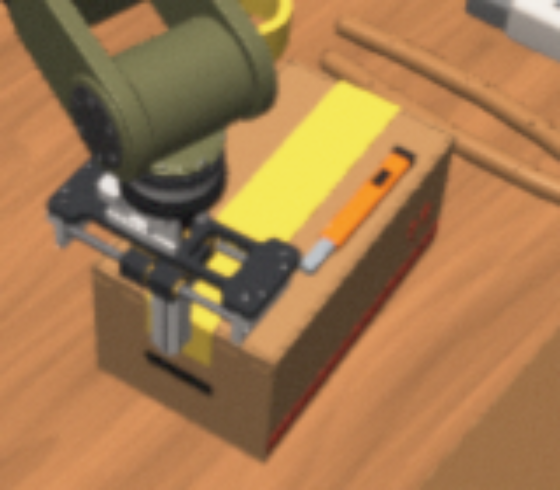

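The fingertips (crop 170,340) stand just in front of the tail. I'll advance slowly.

Emit:
{"api": "servo_tool", "payload": {
  "motion": [
    [1,0,0.02,0,0],
    [1,0,0.04,0,0],
    [1,0,0.06,0,0],
    [1,0,0.08,0,0],
    [1,0,0.1,0,0],
    [1,0,0.12,0,0],
    [1,0,0.14,0,0],
    [1,0,0.16,0,0],
    [1,0,0.18,0,0],
    [1,0,0.2,0,0],
    [1,-0.03,0.21,0,0],
    [1,-0.03,0.22,0,0],
    [1,-0.03,0.23,0,0],
    [1,-0.03,0.24,0,0],
    [1,-0.03,0.25,0,0]
  ]
}}

```text
time_s: 13.15
ee_pos: [0.6153, -0.0855, 0.3124]
eef_rot: [-3.142, 0.0, 1.721]
force: [0.8, -1.7, 1.3]
grip_width: 0.0006
grip_force: 0.7
```

Emit:
{"api": "servo_tool", "payload": {
  "motion": [
    [1,0,0.01,0,0],
    [1,0,0.02,0,0],
    [1,0,0.03,0,0],
    [1,0,0.04,0,0],
    [1,0,0.05,0,0],
    [1,0,0.06,0,0],
    [1,0,0.07,0,0],
    [1,0,0.08,0,0],
    [1,0,0.09,0,0],
    [1,0,0.1,0,0]
  ]
}}

```text
time_s: 14.4
ee_pos: [0.6153, -0.0845, 0.3123]
eef_rot: [-3.141, 0.0, 1.721]
force: [-0.8, -3.7, 1.3]
grip_width: 0.0006
grip_force: 1.4
```

Force rose steadily from about 1.5 N to 3 N. I'll back off to about 2 N, hold, then withdraw and rise clear.

Emit:
{"api": "servo_tool", "payload": {
  "motion": [
    [1,0,-0.03,0,0],
    [1,0,-0.06,0,0],
    [1,0,-0.06,0,0],
    [1,0,-0.06,0,0],
    [1,0,-0.08,0,0],
    [1,0,-0.08,0,0],
    [1,0,-0.08,0,0]
  ]
}}

```text
time_s: 15.28
ee_pos: [0.6154, -0.0852, 0.3124]
eef_rot: [3.142, 0.0, 1.721]
force: [0.4, -1.5, 0.3]
grip_width: 0.0007
grip_force: 0.9
```

Emit:
{"api": "servo_tool", "payload": {
  "motion": [
    [1,0,-0.3,0,0],
    [1,0.2,-1.5,0,0],
    [1,0.5,-3.5,0,0],
    [1,0.75,-5,0,0],
    [1,0.75,-5,3,0],
    [1,0.75,-5,7,0],
    [1,0.75,-5,10,0],
    [1,0,-10,12,0],
    [1,-2,-15,12,0],
    [1,-4,-20,12,0],
    [1,-4,-20,12,0],
    [1,-4,-20,12,0],
    [1,-4,-20,12,0]
  ]
}}

```text
time_s: 16.9
ee_pos: [0.5758, -0.2844, 0.4324]
eef_rot: [3.142, -0.0, 1.722]
force: [0.2, -0.3, -0.3]
grip_width: 0.0006
grip_force: 0.0
```

```bash
python3 - <<'E'
from h import *
from station import ctrl
o=ctrl.get_obs();print(o["time_s"],o["ee_pos"],o["force"])
c=ctrl.camera("scene");s=ctrl.camera("side")
q=np.load("q.npy");im=s["image"].copy()
for Q in quads("side"): cv2.polylines(im,[np.round(proj(s,w(q,Q))).astype(int)],True,(0,0,255))
cv2.imwrite("pics/s4.png",np.hstack([cv2.resize(c["image"],(400,300)),cv2.resize(im,(400,300))])[:,:,::-1])
E
```

```text
16.9 [ 0.57583469 -0.28438415  0.43236379] [ 0.19463863 -0.33187334 -0.30149373]
```

View pics/s4.png

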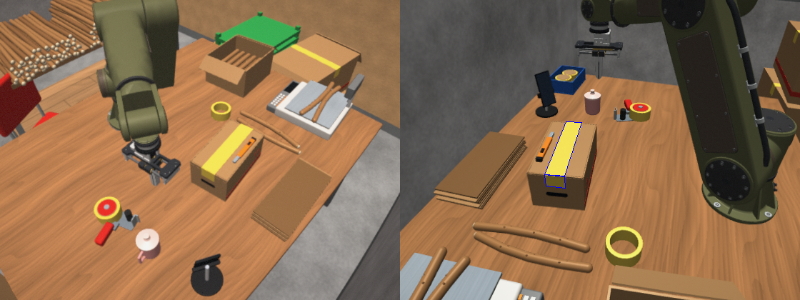

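The carton still matches its original outline, everything else is in place, and the arm is clear.

```bash
python3 -c "
from station import ctrl
print(ctrl.hand_in())"
```

```text
the job is handed in; nothing more can be done
None
```

I stroked the tape left to right at about 3 N, pressed the tail at roughly 1.5–3 N, moved the arm clear with nothing visibly shifted, and handed the job in at about 17 s; hand-in returned no verdict.

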